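# Queue the filter cartridges for a leak test

## Task

Get the leak tester ready: take the too-small cartridge that was left in the feed lane out and drop it off in the yellow reject tray, then stand every 44 mm cartridge (leave the 36 mm and 52 mm look-alikes on the bench where they are) upright in the lane in single file, the first against the stop and each touching the one ahead. Stand the brass check standard upright on the plate exactly midway between and in line with the two flow meters, and when all of that is in place throw the red start lever fully over, away from the robot. Leave the bottle and the screwdriver alone.

Things in the scene. Friction and masses are not known exactly. Their poses are not given: they have to be found in the camera images.
- M1: upright filter cartridge, white cylinder with red top and heavy steel base (18 mm), 44 mm diameter, 72 mm high, 0.15 to 0.26 kg, the right size; standing among the others at the start; 2 to 4 of the M cartridges are present; origin at the centre of its underside, z up its axis
- M2: upright filter cartridge, white cylinder with red top and heavy steel base (18 mm), 44 mm diameter, 72 mm high, 0.15 to 0.26 kg, the right size; standing among the others at the start; 2 to 4 of the M cartridges are present; origin at the centre of its underside, z up its axis
- M3: upright filter cartridge, white cylinder with red top and heavy steel base (18 mm), 44 mm diameter, 72 mm high, 0.15 to 0.26 kg, the right size; standing among the others at the start; 2 to 4 of the M cartridges are present; origin at the centre of its underside, z up its axis
- M4: upright filter cartridge, white cylinder with red top and heavy steel base (18 mm), 44 mm diameter, 72 mm high, 0.15 to 0.26 kg, the right size; standing among the others at the start; 2 to 4 of the M cartridges are present; origin at the centre of its underside, z up its axis
- S1: upright filter cartridge, white cylinder with red top and heavy steel base (18 mm), 36 mm diameter, 72 mm high, about 0.14 kg, too small; left standing in the feed lane at the start; origin at the centre of its underside, z up its axis
- S2: upright filter cartridge, white cylinder with red top and heavy steel base (18 mm), 36 mm diameter, 72 mm high, too small; leave it alone; origin at the centre of its underside, z up its axis
- L1: upright filter cartridge, white cylinder with red top and heavy steel base (18 mm), 52 mm diameter, 72 mm high, too large for the lane; leave it alone; origin at the centre of its underside, z up its axis
- L2: upright filter cartridge, white cylinder with red top and heavy steel base (18 mm), 52 mm diameter, 72 mm high, too large for the lane; leave it alone; origin at the centre of its underside, z up its axis
- standard: brass check standard, upright cylinder with a blue band and blue spot on top: stem 40 mm diameter on a heavy round foot of 64 mm diameter, 15 mm thick; 100 mm high in all, 0.34 to 0.59 kg; origin at the centre of its underside, z up its axis
- lane: fixed feed lane on the bench: two aluminium rails 20 mm wide, 30 mm high, 215 mm long, 49 mm clear between; beyond them 45 mm flared plates, same height. Origin at bench height, middle of the black stop face (45 mm high); +x runs from stop to mouth along the centre line, z up. Grey tester (170 wide, 120 high) at x -25 to -165 mm. Cartridges slide on the bench between the rails; a row takes a few N
- mouth (a point): centre line of the lane on the bench where the straight rails end, 215 mm from the stop
- slot1 (a point): where the first 44 mm cartridge from the stop stands: on the lane's centre line, 22 mm from the stop, bench height
- slot2 (a point): where the second 44 mm cartridge from the stop stands: on the lane's centre line, 66 mm from the stop, bench height
- slot3 (a point): where the third 44 mm cartridge from the stop stands: on the lane's centre line, 110 mm from the stop, bench height
- slot4 (a point): where the fourth 44 mm cartridge from the stop stands: on the lane's centre line, 154 mm from the stop, bench height
- meters: fixed dark base plate, 90 x 300 x 4 mm, carrying two white flow meters (60 mm in x, 50 mm in y, 88 mm high) centred at y = -105 and +105 mm; origin at the centre of the plate's underside, y from meter to meter; between them the plate is bare (160 mm clear)
- meters_mid (a point): point on top of the plate midway between the two flow meters, 4 mm above the bench
- tray: fixed yellow reject tray, 110 (x) by 130 (y) mm outside, 35 mm high, 4 mm walls; origin at the centre of its underside
- lever (a joint): start lever of the tester: 0 to 1.0 rad; 0 leans towards the robot (-x of its base), 1.0 leans fully away (+x of its base); stays where it is left, moves under a light push
- lever_tip (a point): tip of the red start lever, which is 80 mm long; its own frame turns with the lever
- lever_base: grey block (70 x 50 x 25 mm) that the start lever stands on; lever pivot 22 mm above its origin, ball tip (26 mm diameter) 80 mm from the pivot, 38 mm towards -x at joint 0 and 38 mm towards +x at joint 1.0, 92 mm above the bench at both ends; origin at the centre of its underside; the lever swings in its x-z plane, from -x to +x
- bottle: bystander: plastic bottle, 56 mm diameter, 130 mm high; origin under its centre
- driver: bystander: screwdriver lying on the bench
There are look-alikes about, which are no part of the job. Leave any purple look-alike of the M2 alone. Leave any blue look-alike of the S1 alone.

How it is judged:
On the way, in this order (a step that is already met when the one before it is completed fails the run):
1. the too-small cartridge is out of the lane and in the tray (x of S1 in the frame of tray between -0.055 and 0.055 m and y of S1 in the frame of tray between -0.065 and 0.065 m and height (world z) of S1 below 0.06 m), for 0.2 s.
2. all 44 mm cartridges in single file against the stop, and the standard midway between the meters, lever not yet thrown ((horizontal distance between M1 and slot1 below 0.01 m or (horizontal distance between M1 and slot2 below 0.01 m and horizontal distance between any of M2, M3, M4 and slot1 below 0.01 m) or (horizontal distance between M1 and slot3 below 0.01 m and horizontal distance between any of M2, M3, M4 and slot2 below 0.01 m) or (horizontal distance between M1 and slot4 below 0.01 m and horizontal distance between any of M2, M3, M4 and slot3 below 0.01 m)) and angle between each of M1, M2, M3, M4, standard's own z axis and vertical below 0.1 rad and height (world z) of each of M1, M2, M3, M4 below 0.01 m and linear speed of each of M1, M2, M3, M4, standard below 0.02 m/s and (horizontal distance between M2 and slot1 below 0.01 m or (horizontal distance between M2 and slot2 below 0.01 m and horizontal distance between any of M1, M3, M4 and slot1 below 0.01 m) or (horizontal distance between M2 and slot3 below 0.01 m and horizontal distance between any of M1, M3, M4 and slot2 below 0.01 m) or (horizontal distance between M2 and slot4 below 0.01 m and horizontal distance between any of M1, M3, M4 and slot3 below 0.01 m)) and (horizontal distance between M3 and slot1 below 0.01 m or (horizontal distance between M3 and slot2 below 0.01 m and horizontal distance between any of M1, M2, M4 and slot1 below 0.01 m) or (horizontal distance between M3 and slot3 below 0.01 m and horizontal distance between any of M1, M2, M4 and slot2 below 0.01 m) or (horizontal distance between M3 and slot4 below 0.01 m and horizontal distance between any of M1, M2, M4 and slot3 below 0.01 m)) and (horizontal distance between M4 and slot1 below 0.01 m or (horizontal distance between M4 and slot2 below 0.01 m and horizontal distance between any of M1, M2, M3 and slot1 below 0.01 m) or (horizontal distance between M4 and slot3 below 0.01 m and horizontal distance between any of M1, M2, M3 and slot2 below 0.01 m) or (horizontal distance between M4 and slot4 below 0.01 m and horizontal distance between any of M1, M2, M3 and slot3 below 0.01 m)) and horizontal distance between standard and meters_mid below 0.012 m and height (world z) of standard below 0.012 m and value of joint lever below 0.6 rad), for 0.2 s.
3. start lever thrown fully over (value of joint lever above 0.85 rad), for 0.2 s.
At the end, for the whole second after the job is handed in: 44 mm cartridges upright in the lane, filling the places from the stop without a gap, each within 10 mm of its place; standard upright on the plate within 12 mm of the midpoint; small cartridge in the tray; lever beyond 0.85 rad; all released and at rest (all of step 1 and (horizontal distance between M1 and slot1 below 0.01 m or (horizontal distance between M1 and slot2 below 0.01 m and horizontal distance between any of M2, M3, M4 and slot1 below 0.01 m) or (horizontal distance between M1 and slot3 below 0.01 m and horizontal distance between any of M2, M3, M4 and slot2 below 0.01 m) or (horizontal distance between M1 and slot4 below 0.01 m and horizontal distance between any of M2, M3, M4 and slot3 below 0.01 m)) and angle between each of M1, M2, M3, M4, standard's own z axis and vertical below 0.1 rad and height (world z) of each of M1, M2, M3, M4 below 0.01 m and linear speed of each of M1, M2, M3, M4, standard, S1 below 0.02 m/s and (horizontal distance between M2 and slot1 below 0.01 m or (horizontal distance between M2 and slot2 below 0.01 m and horizontal distance between any of M1, M3, M4 and slot1 below 0.01 m) or (horizontal distance between M2 and slot3 below 0.01 m and horizontal distance between any of M1, M3, M4 and slot2 below 0.01 m) or (horizontal distance between M2 and slot4 below 0.01 m and horizontal distance between any of M1, M3, M4 and slot3 below 0.01 m)) and (horizontal distance between M3 and slot1 below 0.01 m or (horizontal distance between M3 and slot2 below 0.01 m and horizontal distance between any of M1, M2, M4 and slot1 below 0.01 m) or (horizontal distance between M3 and slot3 below 0.01 m and horizontal distance between any of M1, M2, M4 and slot2 below 0.01 m) or (horizontal distance between M3 and slot4 below 0.01 m and horizontal distance between any of M1, M2, M4 and slot3 below 0.01 m)) and (horizontal distance between M4 and slot1 below 0.01 m or (horizontal distance between M4 and slot2 below 0.01 m and horizontal distance between any of M1, M2, M3 and slot1 below 0.01 m) or (horizontal distance between M4 and slot3 below 0.01 m and horizontal distance between any of M1, M2, M3 and slot2 below 0.01 m) or (horizontal distance between M4 and slot4 below 0.01 m and horizontal distance between any of M1, M2, M3 and slot3 below 0.01 m)) and horizontal distance between standard and meters_mid below 0.012 m and height (world z) of standard below 0.012 m and value of joint lever above 0.85 rad); the robot touches nothing.
It fails at once if a wrong-size cartridge left on the bench (S2, L1, L2) shifted by more than 5 cm or knocked over (distance of any of S2, L1, L2 from where it was at the start of the episode above 0.05 m or angle between any of S2, L1, L2's own z axis and vertical above 0.6 rad).
It fails at once if the bottle or screwdriver moved by more than 5 cm (distance of any of bottle, driver from where it was at the start of the episode above 0.05 m).
Of M1, M2, M3, M4 only 2 to 4 are there at a start; the rules pass over those that are not, and their reading is None.
At some moment in a run one of M1, M2, M3, M4, standard may be knocked a few centimetres aside while the robot is not near it.
It also fails if it takes over 210 s, if anything falls off the work surface, if the arm or the gripper's body presses on something with over 40 N, if the wrist force passes 120 N, or if a joint passes its speed limit or range.

## Robot

A 6-joint arm with a two-finger parallel gripper is mounted at the origin on the work surface. World frame = base frame: x ahead of the robot, y to its left, z up, the work surface at z = 0. Lengths are in m, angles in rad, forces in N, time in s.
With the tool pointing down it reaches from about 0.425 to 0.95 m from the base axis. Payload 14.7 kg.
Tool frame: the origin (TCP) lies midway between the tips of the shut fingers; the grasp point (between the pads) lies robot.pinch_z behind it (robot.pinch_z is the distance from the TCP to the grasp point, in m); z points along the fingers, y is the line along which they close (so a half turn about z gives the same grasp; the last joint's range is limited). The gripper opens to 85 mm and grips with 20 to 120 N. Pads are 22 mm wide; open, the fingers measure 114 mm over their backs; the gripper's body (76 mm by 85 mm) begins 54 mm behind the grasp point. The pads swing forward as they close: fully open they stand 13 mm farther back than shut.
Start: joints at [-1.395, 0.48, 1.596, -0, 1.065, -0.047], TCP at [0.144, -0.634, 0.231] pointing down, gripper open.
Joint ranges: [-2.75, 2.75], [-0.82, 2.05], [0.23, 2.67], [-1.56, 4.7], [0.09, 2.69], [-2.92, 2.92]. Speed limits (rad/s): [1.89, 1.89, 2.39, 3.01, 3.01, 3.01].

## Interface

Orientations are given as [roll, pitch, yaw] about the fixed x, y, z axes, in that order (R = Rz(yaw) Ry(pitch) Rx(roll)).
In Python, from plant import robot, read_camera, nets gives the robot as it stands.
- The arm moves only by the tool step_arm, never from a script. Its argument "deltas" is a list that holds one entry, the list of rows, each a list of 7 numbers: the shift along the tool's x, y, z in units of 0.02 m (1.0 is 0.02 m), then the turn, a rotation vector about the tool's x, y, z in units of 0.1 rad (1.0 is 0.1 rad), then the finger opening in mm, from 0 to 85.4. A call has 1 to 12 rows; each row shifts and turns the commanded pose from where the row before left it, along the tool's axes as they then stand; what a row does not reach is not made up. A row lasts 1/10 s, in which the tool goes at most 50 mm and 8.59 degrees, less where a joint would pass 70% of its speed; a pose out of reach is approached as far as the arm can. A call with a number of a shift or a turn outside -1 to 1 is refused whole. A call with a gripper value outside its range is refused whole. The fingers move at their own pace and stop on an object; the grip force is fixed at half the most. Time passes only in rows, so rows that do not move let the fingers close. It gives the time, the measured TCP pose, the force, the opening and the grip force at its end, in the units of the state.
- robot.read_state(): the state, without advancing time (a new reading comes with each control period).
- read_camera(name): name is "scene" or "top" or "wrist"; returns a dict with "pixels" (420x560x3 uint8, red, green, blue), "fx", "fy", "cx", "cy" (pixels), "view" (4x4, takes a point from world to camera coordinates); the wrist camera has in their place "tool_from_camera" (4x4, takes a point from camera to tool coordinates, whose origin is the TCP and whose axes are the flange's). Camera axes: x right, y down, z forward; pixel columns grow to the right and rows downward; lengths in m; the calibration is good to about 2 mm. A picture is of the moment at which its call begins: read the wrist's pose just before it. There is no depth.
- robot.close_job(): hands the job in; it is judged then, once.
Trained networks look in a picture, given as the dict that the camera call returned (one of the last four; its "shot" number tells which), for a name from the list of things; names that differ only in an ending like _2 or _b are one class to them, and where a whole thing is asked for, a point or a joint stands for the part that bears it (a point fixed in the world has none). Each returns a list of dicts, best first, with "confidence" (0 to 1); they miss things now and then, are a little off and sometimes report something else, mostly with a low value. They report only what shows in the picture. A call takes as long as a camera call. They do not tell look-alikes from the thing itself.
- nets.regions_of(picture, label): "pixels" (420x560 bool, what is visible of it).
- nets.landmark_of(picture, label): "position" ([x, y, z] in m, in the coordinates of the camera as it stood for that picture, good to about 4 mm: a listed point, or the origin of a listed thing).
The state is a dict: "time_s": time; "qpos": joint angles; "qd": joint speeds; "effort": joint torques, N m; "position": TCP position; "tool_rot": TCP orientation; "ft_force": force on the tool from outside, world axes, zero at the start; "torque": the same for the moment, N m; "gripper_width": finger opening in m; "finger_force": force on a finger pad.
Only numpy, scipy, OpenCV 4.12 (cv2) and the standard library are available. Lean on these libraries where they do the work, as an engineer would, in place of code of your own. Each camera call takes 0.05 s, during which the arm holds its last target. There are 200 camera calls.

## Working session

There is one attempt and no reset: what is moved stays moved. The work goes in short steps, Python scripts to look and compute and a tool call to move; the robot and the scene stay as the last step left them, time stands still between calls to the robot, and variables do not carry over. Pictures are saved under pics/ and viewed, at most 14 in all, crops included, and the job is handed in when it is done.

Besides the shell and the picture viewer there is one more tool, called after ">>>" as name(argument=value, ...) on one line, values as JSON. step_arm: Moves the arm, as the interface text tells. Shifts and turns lie within -1 to 1; 1 stands for 0.02 m of shift or 0.1 rad of turn. Its arguments: {"type":"object","properties":{"deltas":{"type":"array","items":{"type":"array","items":{"type":"array","items":{"type":"number"}}}}},"required":["deltas"]}

```bash
ls; mkdir -p pics; cat > h.py <<'E'
import numpy as np, cv2
from plant import robot, read_camera, nets
from scipy.spatial.transform import Rotation as R
def wTc(p,st=None):
    if 'view' in p: return np.linalg.inv(np.array(p['view']))
    T=np.eye(4);T[:3,:3]=R.from_euler('xyz',st['tool_rot']).as_matrix();T[:3,3]=st['position']
    return T@np.array(p['tool_from_camera'])
def ray(p,uv,z,st=None):
    T=wTc(p,st);d=T[:3,:3]@np.array([(uv[0]-p['cx'])/p['fx'],(uv[1]-p['cy'])/p['fy'],1]);o=T[:3,3]
    return o+d*(z-o[2])/d[2]
def pix(p,X,st=None):
    c=np.linalg.inv(wTc(p,st))@np.append(X,1);return np.array([p['fx']*c[0]/c[2]+p['cx'],p['fy']*c[1]/c[2]+p['cy']])
def lm(p,l,st=None,minc=.2):
    T=wTc(p,st);return [(round(d['confidence'],2),(T@np.append(d['position'],1))[:3].round(4),pix(p,(T@np.append(d['position'],1))[:3],st).round()) for d in nets.landmark_of(p,l) if d['confidence']>=minc]
def save(p,n): cv2.imwrite('pics/'+n,cv2.cvtColor(p['pixels'],cv2.COLOR_RGB2BGR))
E
python3 - <<'E'
from h import *
print(robot.read_state(),robot.pinch_z)
for c in ('top','scene'):
    p=read_camera(c);save(p,c+'0.png');print(c,p['fx'],wTc(p)[:3,3].round(3))
    for l in ['M1','S1','L1','standard','lane','mouth','slot1','slot4','meters','meters_mid','tray','lever','lever_tip','lever_base','bottle','driver']:
        print(l,*lm(p,l))
E
```

```text
pics
{'time_s': 0.0, 'qpos': array([-1.39460074e+00,  4.80823705e-01,  1.59688923e+00,  2.19719602e-05,
        1.06512377e+00, -4.66175524e-02]), 'qd': array([-0.00014293, -0.00041319, -0.00175645, -0.00033525,  0.00208391,
        0.00067756]), 'effort': array([ 3.64030180e-03, -9.50630021e+01, -4.30180156e+01,  2.42619944e-04,
        1.21121007e-02, -2.63104090e-05]), 'position': array([ 0.14357382, -0.63350318,  0.23067196]), 'tool_rot': array([-3.14035085e+00, -7.71616412e-05,  2.22802433e-01]), 'ft_force': array([-0.22981914, -0.01990937, -0.99549883]), 'torque': array([-0.07454753,  0.00059667, -0.00857696]), 'finger_force': 0.0, 'gripper_width': 0.08546440819732377} 0.0187
top 385.6179171787939 [ 0.46  -0.058  0.993]
M1 (0.88, array([0.6493, 0.0369, 0.0012]), array([260., 167.])) (0.76, array([0.5437, 0.0051, 0.0029]), array([272., 208.])) (0.56, array([ 0.4405, -0.2068, -0.0032]), array([355., 248.]))
S1 (0.75, array([0.5746, 0.2647, 0.0047]), array([173., 196.])) (0.68, array([0.666 , 0.2817, 0.0046]), array([167., 162.])) (0.61, array([ 0.4395, -0.3225,  0.001 ]), array([
[... 1309 characters left out ...]
 array([452., 203.]))
tray (0.66, array([ 0.3818,  0.25  , -0.0026]), array([178., 271.]))Traceback (most recent call last):
  File "<stdin>", line 6, in <module>
  File "h.py", line 14, in lm
    T=wTc(p,st);return [(round(d['confidence'],2),(T@np.append(d['position'],1))[:3].round(4),pix(p,(T@np.append(d['position'],1))[:3],st).round()) for d in nets.landmark_of(p,l) if d['confidence']>=minc]
                                                                                                                                                             ~~~~~~~~~~~~~~~~^^^^^
ValueError: it knows: L, M, S, bottle, driver, lane, lever_base, lever_tip, meters, meters_mid, mouth, slot, standard, tray
```

```bash
python3 - <<'E'
from h import *
p=read_camera('top')
for l in ['lever_tip','lever_base','bottle','driver']: print(l,*lm(p,l))
p=read_camera('scene');save(p,'scene0.png');print(wTc(p)[:3,3])
for l in ['M','S','L','standard','lane','mouth','slot','meters','meters_mid','tray','lever_tip','lever_base','bottle','driver']: print(l,*lm(p,l))
E
```

```text
lever_tip (0.57, array([ 0.521 , -0.461 ,  0.0987]), array([473., 213.]))
lever_base (0.62, array([ 0.5557, -0.4537,  0.0049]), array([453., 202.]))
bottle (0.55, array([ 7.495e-01,  1.053e-01, -3.000e-04]), array([235., 130.]))
driver (0.71, array([ 0.3127, -0.3825, -0.0048]), array([426., 298.]))
[1.12070916 0.42566953 0.66745035]
M (0.97, array([ 0.4413, -0.2083,  0.0033]), array([255., 192.])) (0.85, array([ 0.5496,  0.01  , -0.004 ]), array([292., 246.])) (0.73, array([ 0.7543,  0.1091, -0.0018]), array([272., 321.])) (0.7, array([ 6.458e-01,  3.480e-02, -1.000e-04]), array([276., 272.])) (0.37, array([ 5.732e-01,  3.615e-01, -5.000e-04]), array([427., 325.]))
S (0.73, array([ 0.4393, -0.3187, -0.0023]), array([228., 180.])) (0.57, array([ 0.5782,  0.2711, -0.0026]), array([384., 305.])) (0.44, array([ 0.5802,  0.2509, -0.0011]), array([375., 301.]))
L (0.88, array([0.4406, 0.0183, 0.0026]), array([320., 223.])) (0.65, array([ 0.5514, -0.094 ,  0.0009]), array([260., 228.]))
standard (0.98, array([ 0.5541, -0.2084, -0.0009]), array([228., 212.])) (0.72, array([ 0.5775,  0.3351, 
[... 361 characters left out ...]
, 288.])) (0.75, array([ 0.5796,  0.2514, -0.0008]), array([375., 300.])) (0.65, array([0.5759, 0.2951, 0.0025]), array([395., 309.])) (0.56, array([ 0.5766,  0.3359, -0.0035]), array([413., 321.]))
meters (0.94, array([ 0.6883, -0.1695, -0.0013]), array([201., 245.]))
meters_mid (0.94, array([ 0.6934, -0.1743,  0.0015]), array([198., 245.]))
tray (0.62, array([0.3781, 0.2556, 0.0004]), array([415., 248.]))
lever_tip (0.48, array([ 0.5327, -0.4553,  0.0942]), array([170., 152.]))
lever_base (0.91, array([ 0.5608, -0.4538, -0.0032]), array([168., 183.]))
bottle (0.91, array([ 0.7538,  0.1067, -0.0017]), array([271., 320.]))
driver (0.5, array([ 0.3196, -0.3819, -0.0033]), array([239., 158.]))
```

View pics/top0.png

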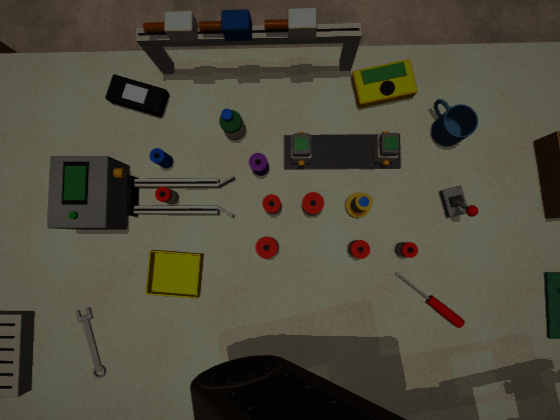

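View pics/scene0.png

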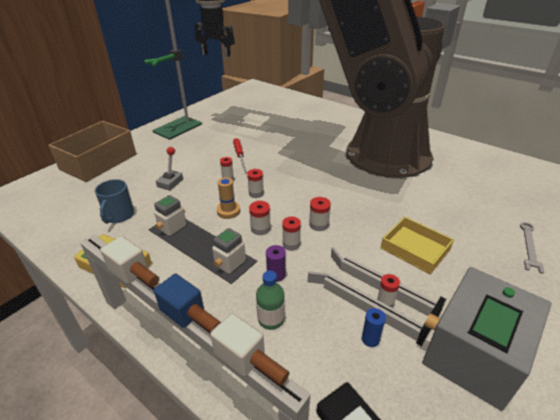

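The top view shows these white/red-top candidates:
- In the lane at (163,195): S1.
- On the bench at (271,204), (313,204), (267,248), (360,249) and (409,250).
- Purple at (258,164) and blue at (161,158) are look-alikes to ignore.
- The standard is at (359,205), the meters plate around (342,152), the tray at (176,273) and the lever at (455,203).

Next I'll measure cap diameters from both views, and the lane axis.

```bash
python3 - <<'E'
from h import *
for cam in ('top','scene'):
    p=read_camera(cam);hsv=cv2.cvtColor(p['pixels'],cv2.COLOR_RGB2HSV)
    m=(((hsv[...,0]<8)|(hsv[...,0]>172))&(hsv[...,1]>150)&(hsv[...,2]>60)).astype(np.uint8)
    n,lab,s,c=cv2.connectedComponentsWithStats(m)
    for i in range(1,n):
        if 40<s[i,4]<900:
            X=ray(p,c[i],.068);ys,xs=np.nonzero(lab==i)
            W=np.array([ray(p,(x,y),.07)[:2] for x,y in zip(xs,ys)])
            print(cam,c[i].round(1),s[i,4],X[:2].round(4),'wx',np.ptp(W[:,0]).round(4),'wy',np.ptp(W[:,1]).round(4))
    if cam=='top':
        g=cv2.cvtColor(p['pixels'],cv2.COLOR_RGB2GRAY)
        c=p['pixels'][130:290,90:250,::-1];cv2.imwrite('pics/lane_crop.png',cv2.resize(c,None,fx=3.7,fy=3.7,interpolation=2))
        for z in ['meters','tray','lane']:
            r=nets.regions_of(p,z)
            if r:
                cnt=max(cv2.findContours(r[0]['pixels'].astype(np.uint8),0,2)[0],key=len);print(z,r[0]['confidence'],cv2.minAreaRect(cnt))
E
```

```text
top [162.1 193.7] 160 [0.5738 0.2708] wx 0.0344 wy 0.0348
top [312.6 202.6] 355 [ 0.5499 -0.0958] wx 0.0507 wy 0.0504
top [271.2 203.2] 245 [0.549  0.0039] wx 0.0436 wy 0.0434
top [472.7 210.2] 84 [ 0.5299 -0.4731] wx 0.0237 wy 0.0212
top [266.3 247.2] 361 [0.4433 0.0157] wx 0.0524 wy 0.0503
top [360. 249.] 263 [ 0.4388 -0.2072] wx 0.0425 wy 0.0425
top [409.5 249.7] 167 [ 0.4371 -0.3232] wx 0.0352 wy 0.0352
top [446.4 312.1] 383 [ 0.2924 -0.4046] wx 0.0707 wy 0.0811
tray 0.58 ((173.81863403320312, 273.6452941894531), (55.485809326171875, 45.1475944519043), 4.184916019439697)
lane 0.57 ((140.0, 192.5), (73.0, 186.0), 90.0)
scene [237.6 146.3] 83 [ 0.3544 -0.3509] wx 0.0726 wy 0.0787
scene [225.6 161.5] 74 [ 0.4429 -0.3164] wx 0.0427 wy 0.0443
scene [254.6 174.6] 128 [ 0.4445 -0.2016] wx 0.0517 wy 0.0491
scene [319.8 204.7] 241 [0.449  0.0199] wx 0.0616 wy 0.0552
scene [259.  208.6] 246 [ 0.5545 -0.0914] wx 0.0581 wy 0.0565
scene [291.1 224.1] 209 [0.5534 0.0077] wx 0.0495 wy 0.0483
scene [389.5 282.8] 233 [0.5784 0.2716] wx 0.0445 wy 0.0357
```

View pics/lane_crop.png

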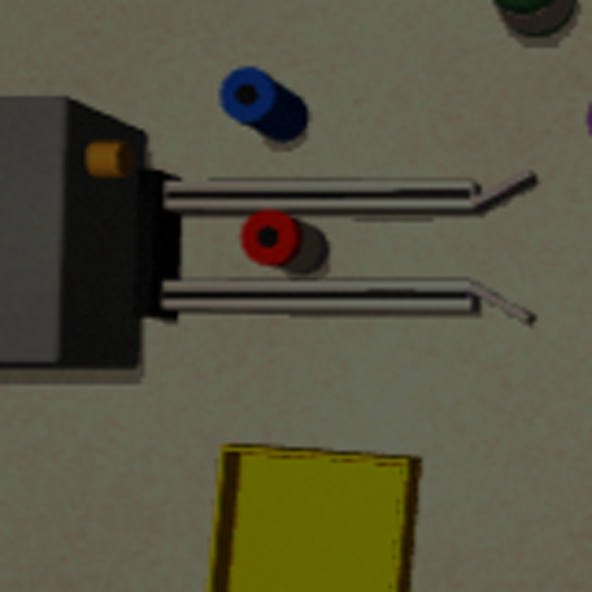

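The caps at (271,203) and (360,249) are 44 mm. 313 and 266 are 52 mm, 409 is 36 mm, and the crop confirms a 36 mm red cap in the lane, S1. So M is at (0.549,0.004) and (0.439,-0.207). First I turn to yaw π/2, then travel.

>>> step_arm(deltas=[[[0, 0, 0, 0, 0, -1, 85], [0, 0, 0, 0, 0, -1, 85], [0, 0, 0, 0, 0, -1, 85], [0, 0, 0, 0, 0, -1, 85], [0, 0, 0, 0, 0, -1, 85], [0, 0, 0, 0, 0, -1, 85], [0, 0, 0, 0, 0, -1, 85], [0, 0, 0, 0, 0, -1, 85], [0, 0, 0, 0, 0, -1, 85], [0, 0, 0, 0, 0, -1, 85], [0, 0, 0, 0, 0, -1, 85], [0, 0, 0, 0, 0, -1, 85]]])

```text
time_s: 3.05
position: [0.1436, -0.6339, 0.2313]
tool_rot: [-3.142, -0.0, 1.427]
ft_force: [-0.4, -0.3, -0.1]
gripper_width: 0.085
finger_force: 0.0
```

>>> step_arm(deltas=[[[0, 0, 0, 0, 0, -1, 85], [0, 0, 0, 0, 0, -0.48, 85], [0, 1, 0, 0, 0, 0, 85], [0, 1, 0, 0, 0, 0, 85], [0, 1, 0, 0, 0, 0, 85], [0, 1, 0, 0, 0, 0, 85], [0, 1, 0, 0, 0, 0, 85], [0, 1, 0, 0, 0, 0, 85], [0, 1, 0, 0, 0, 0, 85], [0, 1, 0, 0, 0, 0, 85], [0, 1, 0, 0, 0, 0, 85], [0, 1, 0, 0, 0, 0, 85]]])

```text
time_s: 4.25
position: [0.3453, -0.6339, 0.2313]
tool_rot: [-3.142, -0.0, 1.571]
ft_force: [-0.5, -0.8, -0.2]
gripper_width: 0.085
finger_force: 0.0
```

>>> step_arm(deltas=[[[1, 1, 0, 0, 0, 0, 85], [1, 1, 0, 0, 0, 0, 85], [1, 1, 0, 0, 0, 0, 85], [1, 1, 0, 0, 0, 0, 85], [1, 1, 0, 0, 0, 0, 85], [1, 1, 0, 0, 0, 0, 85], [1, 1, 0, 0, 0, 0, 85], [1, 1, 0, 0, 0, 0, 85], [1, 1, 0, 0, 0, 0, 85], [1, 1, 0, 0, 0, 0, 85], [1, 1, 0, 0, 0, 0, 85], [1, 0.5, 0, 0, 0, 0, 85]]])

```text
time_s: 5.45
position: [0.5759, -0.3926, 0.2312]
tool_rot: [3.141, 0.0, 1.571]
ft_force: [0.1, 0.2, -0.7]
gripper_width: 0.0853
finger_force: 0.0
```

>>> step_arm(deltas=[[[1, 0, 0, 0, 0, 0, 85], [1, 0, 0, 0, 0, 0, 85], [1, 0, 0, 0, 0, 0, 85], [1, 0, 0, 0, 0, 0, 85], [1, 0, 0, 0, 0, 0, 85], [1, 0, 0, 0, 0, 0, 85], [1, 0, 0, 0, 0, 0, 85], [1, 0, 0, 0, 0, 0, 85], [1, 0, 0, 0, 0, 0, 85], [1, 0, 0, 0, 0, 0, 85], [1, 0, 0, 0, 0, 0, 85], [1, 0, 0, 0, 0, 0, 85]]])

```text
time_s: 6.65
position: [0.5735, -0.1523, 0.2313]
tool_rot: [3.142, -0.0, 1.571]
ft_force: [-0.6, 0.5, 0.2]
gripper_width: 0.0852
finger_force: 0.0
```

>>> step_arm(deltas=[[[1, 0, 0, 0, 0, 0, 85], [1, 0, 0, 0, 0, 0, 85], [1, 0, 0, 0, 0, 0, 85], [1, 0, 0, 0, 0, 0, 85], [1, 0, 0, 0, 0, 0, 85], [1, 0, 0, 0, 0, 0, 85], [1, 0, 0, 0, 0, 0, 85], [1, 0, 0, 0, 0, 0, 85], [1, 0, 0, 0, 0, 0, 85], [1, 0, 0, 0, 0, 0, 85], [1, 0, 0, 0, 0, 0, 85], [1, 0, 0, 0, 0, 0, 85]]])

```text
time_s: 7.85
position: [0.5732, 0.0877, 0.2313]
tool_rot: [3.142, 0.0, 1.571]
ft_force: [-0.1, -0.2, 0.2]
gripper_width: 0.0854
finger_force: 0.0
```

```bash
cat >> h.py <<'E'
def reds(p,st=None,z=.072):
    hsv=cv2.cvtColor(p['pixels'],cv2.COLOR_RGB2HSV)
    m=(((hsv[...,0]<8)|(hsv[...,0]>172))&(hsv[...,1]>150)&(hsv[...,2]>60)).astype(np.uint8)
    for c in cv2.findContours(m,0,2)[0]:
        if cv2.contourArea(c)>150:
            (u,v),r=cv2.minEnclosingCircle(c);X=ray(p,(u,v),z,st);d=np.linalg.norm(ray(p,(u+r,v),z,st)-ray(p,(u-r,v),z,st))
            print('red',round(u),round(v),X[:2].round(4),'d',d.round(4))
E
python3 - <<'E'
from h import *
st=robot.read_state();p=read_camera('wrist');save(p,'w1.png');print(st['position'],wTc(p,st)[:3,3]);reds(p,st)
for l in ['S','mouth','slot','lane']: print(l,*lm(p,l,st))
E
```

```text
[0.57320253 0.08766045 0.23131402] [0.57320807 0.16247224 0.37465638]
red 256 351 [ 0.5506 -0.0921] d 0.0531
red 253 266 [0.5497 0.0064] d 0.0449
red 145 255 [0.4467 0.0189] d 0.0538
S
mouth
slot
lane
```

View pics/w1.png

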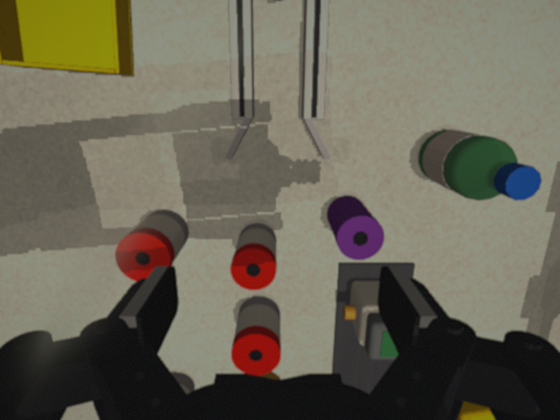

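The wrist view shows M at (253,266), 45 mm across, and L at (256,351) and (145,255). The rails end near v=118, with inner edges at about u=253 and u=302. Moving over the lane.

>>> step_arm(deltas=[[[1, 0, 0, 0, 0, 0, 85], [1, 0, 0, 0, 0, 0, 85], [1, 0, 0, 0, 0, 0, 85], [1, 0, 0, 0, 0, 0, 85], [1, 0, 0, 0, 0, 0, 85], [1, 0, 0, 0, 0, 0, 85], [1, 0, 0, 0, 0, 0, 85], [1, 0, 0, 0, 0, 0, 85], [0, 0, 0, 0, 0, 0, 85]]])

```text
time_s: 9.0
position: [0.5737, 0.2473, 0.2312]
tool_rot: [3.141, -0.0, 1.571]
ft_force: [-0.2, 0.0, 0.1]
gripper_width: 0.0849
finger_force: 0.0
```

```bash
python3 - <<'E'
from h import *
st=robot.read_state();p=read_camera('wrist');save(p,'w2.png');print(st['position'],wTc(p,st)[:3,3]);reds(p,st)
for l in ['S','mouth','slot','lane','tray']: print(l,*lm(p,l,st))
E
```

```text
[0.5737205  0.24731679 0.2311981 ] [0.57367159 0.32206935 0.37457176]
red 278 160 [0.5741 0.2699] d 0.0368
S (0.88, array([ 0.6758,  0.2858, -0.0015]), array([373., 133.])) (0.68, array([0.569 , 0.2658, 0.0017]), array([273., 152.]))
mouth
slot
lane (0.9, array([0.5779, 0.3607, 0.0019]), array([282.,  57.])) (0.55, array([0.5519, 0.0042, 0.0011]), array([260., 353.]))
tray (0.6, array([ 0.38  ,  0.2496, -0.0005]), array([100., 167.]))
```

View pics/w2.png

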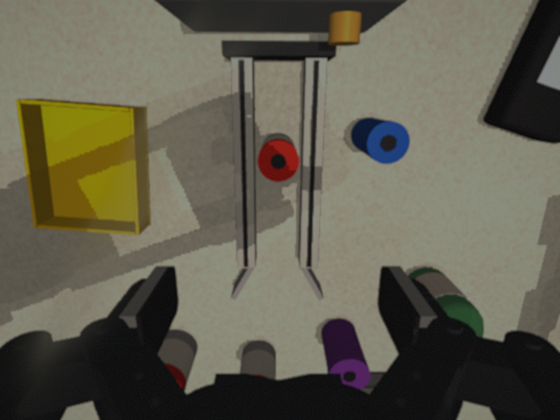

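Wrist view: S1 cap at (278,160), which gives (0.574,0.270) with d≈37 mm. The tray is at about (85,167), the stop bar at v≈50 and the blue look-alike at (388,142). Descending on S1.

>>> step_arm(deltas=[[[1, 0, 1, 0, 0, 0, 85], [0.13, 0, 1, 0, 0, 0, 85], [0, 0, 1, 0, 0, 0, 85], [0, 0, 1, 0, 0, 0, 85], [0, 0, 1, 0, 0, 0, 85], [0, 0, 1, 0, 0, 0, 85], [0, 0, 1, 0, 0, 0, 85], [0, 0, 1, 0, 0, 0, 85], [0, 0, 1, 0, 0, 0, 85], [0, 0, 0.6, 0, 0, 0, 85]]])

```text
time_s: 10.3
position: [0.5732, 0.2678, 0.038]
tool_rot: [-3.14, 0.001, 1.57]
ft_force: [0.6, 0.5, -0.3]
gripper_width: 0.0851
finger_force: 0.0
```

>>> step_arm(deltas=[[[0, 0, 0, 0, 0, 0, 20], [0, 0, 0, 0, 0, 0, 20], [0, 0, 0, 0, 0, 0, 20], [0, 0, 0, 0, 0, 0, 20], [0, 0, 0, 0, 0, 0, 20], [0, 0, 0, 0, 0, 0, 20], [0, 0, 0, 0, 0, 0, 20]]])

```text
time_s: 11.0
position: [0.5743, 0.269, 0.0406]
tool_rot: [3.14, -0.001, 1.571]
ft_force: [-0.7, -1.5, 5.9]
gripper_width: 0.0349
finger_force: 59.3
```

```bash
python3 - <<'E'
from h import *
p=read_camera('top');reds(p)
h=cv2.imread('pics/w2.png');g=cv2.cvtColor(h,7-1+0) if 0 else cv2.cvtColor(h,cv2.COLOR_BGR2GRAY)
pw=read_camera('wrist');st={'position':[.57372,.24732,.2312],'tool_rot':[3.1415,0,1.5708]}
for uv in [(279,60),(279,265)]: print(ray(pw,uv,.03,st).round(4))
for uv in [(279,52)]: print('stop',ray(pw,uv,.045,st).round(4))
t=np.array([ray(pw,uv,.035,st) for uv in [(20,100),(147,107),(150,234),(33,226)]]);print(t.round(3),t.mean(0))
print(robot.read_state()['gripper_width'])
E
```

```text
red 446 311 [ 0.2945 -0.4027] d 0.0958
red 410 250 [ 0.4376 -0.3221] d 0.0367
red 360 249 [ 0.4389 -0.2066] d 0.0445
red 266 247 [0.4436 0.0153] d 0.0532
red 271 203 [0.5486 0.0038] d 0.0448
red 313 203 [ 0.549  -0.0955] d 0.0532
[0.5752 0.3551 0.03  ]
[0.5755 0.1461 0.03  ]
stop [0.5751 0.3602 0.045 ]
[[0.332 0.32  0.035]
 [0.451 0.313 0.035]
 [0.44  0.185 0.035]
 [0.318 0.194 0.035]] [0.38528814 0.25292924 0.035     ]
0.034583893290366645
```

>>> step_arm(deltas=[[[0, 0, -1, 0, 0, 0, 20], [0, 0, -1, 0, 0, 0, 20], [0, 0, -1, 0, 0, 0, 20], [0, 0, -1, 0, 0, 0, 20], [0, 0, -1, 0, 0, 0, 20], [0, -1, 0, 0, 0, 0, 20], [0, -1, 0, 0, 0, 0, 20], [0, -1, 0, 0, 0, 0, 20], [0, -1, 0, 0, 0, 0, 20], [0, -1, 0, 0, 0, 0, 20], [0, -1, 0, 0, 0, 0, 20], [-0.9, -1, 0, 0, 0, 0, 20]]])

```text
time_s: 12.3
position: [0.4335, 0.2518, 0.1401]
tool_rot: [3.14, -0.001, 1.572]
ft_force: [-1.2, -1.0, -1.2]
gripper_width: 0.0342
finger_force: 60.1
```

>>> step_arm(deltas=[[[0, -1, 0, 0, 0, 0, 20], [0, -1, 0, 0, 0, 0, 20], [0, -0.5, 0, 0, 0, 0, 20], [0, 0, 1, 0, 0, 0, 20], [0, 0, 1, 0, 0, 0, 20], [0, 0, 1, 0, 0, 0, 20], [0, 0, 1, 0, 0, 0, 20], [0, 0, 0.4, 0, 0, 0, 20], [0, 0, 0, 0, 0, 0, 20]]])

```text
time_s: 13.2
position: [0.3835, 0.2506, 0.0508]
tool_rot: [-3.141, 0.001, 1.571]
ft_force: [1.1, 0.1, -0.9]
gripper_width: 0.0348
finger_force: 60.1
```

```bash
python3 - <<'E'
from h import *
s=robot.read_state();print(s['position'],s['ft_force'],s['gripper_width'])
E
```

```text
[0.38349744 0.25056858 0.05079731] [ 1.11197586  0.10363895 -0.92452875] 0.03483304044369195
```

>>> step_arm(deltas=[[[0, 0, 0.3, 0, 0, 0, 85], [0, 0, 0, 0, 0, 0, 85], [0, 0, 0, 0, 0, 0, 85], [0, 0, 0, 0, 0, 0, 85], [0, 0, 0, 0, 0, 0, 85], [0, 0, -1, 0, 0, 0, 85], [0, 0, -1, 0, 0, 0, 85], [0, 0, -1, 0, 0, 0, 85], [0, 0, -1, 0, 0, 0, 85], [0, 0, -1, 0, 0, 0, 85], [0, 0, -1, 0, 0, 0, 85], [-0.33, 1, 0, 0, 0, 0, 85]]])

```text
time_s: 14.4
position: [0.4032, 0.2448, 0.1677]
tool_rot: [3.14, -0.001, 1.572]
ft_force: [-0.5, -0.4, -1.6]
gripper_width: 0.0847
finger_force: 0.0
```

>>> step_arm(deltas=[[[-1, 1, 0, 0, 0, 0, 85], [-1, 1, 0, 0, 0, 0, 85], [-1, 1, 0, 0, 0, 0, 85], [-1, 1, 0, 0, 0, 0, 85], [-1, 1, 0, 0, 0, 0, 85], [-1, 1, 0, 0, 0, 0, 85], [-1, 1, 0, 0, 0, 0, 85], [-1, 0.28, 0, 0, 0, 0, 85], [-1, 0, 0, 0, 0, 0, 85], [-1, 0, 0, 0, 0, 0, 85], [0, 0, 0, 0, 0, 0, 85]]])

```text
time_s: 15.5
position: [0.5491, 0.0422, 0.1654]
tool_rot: [-3.141, 0.0, 1.569]
ft_force: [-0.9, -0.2, -0.1]
gripper_width: 0.0853
finger_force: 0.0
```

```bash
python3 - <<'E'
from h import *
st=robot.read_state();print(st['position']);p=read_camera('wrist');reds(p,st)
p=read_camera('top');reds(p);reds(read_camera('scene'))
E
```

```text
[0.54914107 0.04221158 0.16538554]
red 279 360 [ 0.5503 -0.0916] d 0.0533
red 278 253 [0.5497 0.0061] d 0.0448
red 138 236 [0.4462 0.0194] d 0.0553
red 445 313 [ 0.292  -0.3994] d 0.0983
red 409 249 [ 0.4376 -0.3217] d 0.0376
red 360 249 [ 0.4394 -0.2062] d 0.0456
red 313 203 [ 0.549  -0.0955] d 0.0532
red 419 227 [0.3858 0.253 ] d 0.0372
red 291 224 [0.5572 0.0103] d 0.0403
red 259 209 [ 0.5581 -0.0881] d 0.048
red 320 204 [0.4524 0.0224] d 0.0483
```

S1 stands in the tray (scene pixel 419,227, which gives (0.386,0.253)). Now grasp the first M at (0.5495,0.005).

>>> step_arm(deltas=[[[-1, 0, 0, 0, 0, 0, 85], [-0.85, 0, 1, 0, 0, 0, 85], [0, 0, 1, 0, 0, 0, 85], [0, 0, 1, 0, 0, 0, 85], [0, 0, 1, 0, 0, 0, 85], [0, 0, 1, 0, 0, 0, 85], [0, 0, 1, 0, 0, 0, 85], [0, 0, 0.25, 0, 0, 0, 85], [0, 0, 0, 0, 0, 0, 25], [0, 0, 0, 0, 0, 0, 25], [0, 0, 0, 0, 0, 0, 25], [0, 0, 0, 0, 0, 0, 25]]])

```text
time_s: 16.85
position: [0.5499, 0.0072, 0.0415]
tool_rot: [3.14, 0.0, 1.571]
ft_force: [-1.2, 0.8, 7.5]
gripper_width: 0.0427
finger_force: 59.8
```

>>> step_arm(deltas=[[[0, 0, 0, 0, 0, 0, 25], [0, 0, 0, 0, 0, 0, 25], [0, 0, -1, 0, 0, 0, 25], [0, 0, -1, 0, 0, 0, 25], [0, 0, -1, 0, 0, 0, 25], [0, 0, -1, 0, 0, 0, 25], [0, 0, -1, 0, 0, 0, 25], [0, 0, -1, 0, 0, 0, 25]]])

```text
time_s: 17.65
position: [0.5493, 0.0071, 0.162]
tool_rot: [3.141, 0.0, 1.571]
ft_force: [0.2, -0.6, -1.8]
gripper_width: 0.0426
finger_force: 61.2
```

>>> step_arm(deltas=[[[1, 1, 0, 0, 0, 0, 25], [1, 0.3, 0, 0, 0, 0, 25], [1, 0, 0, 0, 0, 0, 25], [1, 0, 0, 0, 0, 0, 25], [1, 0, 0, 0, 0, 0, 25], [1, 0, 0, 0, 0, 0, 25], [1, 0, 0, 0, 0, 0, 25], [1, 0, 0, 0, 0, 0, 25], [1, 0, 0, 0, 0, 0, 25], [1, 0, 0, 0, 0, 0, 25], [1, 0, 0, 0, 0, 0, 25], [1, 0, 0, 0, 0, 0, 25]]])

```text
time_s: 18.85
position: [0.5752, 0.2479, 0.1611]
tool_rot: [3.141, -0.0, 1.571]
ft_force: [0.4, -0.5, -1.7]
gripper_width: 0.0423
finger_force: 61.4
```

>>> step_arm(deltas=[[[1, 0, 0, 0, 0, 0, 25], [1, 0, 0, 0, 0, 0, 25], [0, 0, 1, 0, 0, 0, 25], [0, 0, 1, 0, 0, 0, 25], [0, 0, 1, 0, 0, 0, 25], [0, 0, 0, 0, 0, 0, 25]]])

```text
time_s: 19.45
position: [0.5737, 0.287, 0.098]
tool_rot: [-3.138, 0.002, 1.571]
ft_force: [0.2, 0.3, -1.6]
gripper_width: 0.0427
finger_force: 61.4
```

```bash
python3 - <<'E'
from h import *
st=robot.read_state();print(st['position']);p=read_camera('wrist');save(p,'w3.png')
for uv in [(254,60),(304,60),(256,265)]:pass
g=cv2.cvtColor(p['pixels'],cv2.COLOR_RGB2GRAY)
print('scene',lm(read_camera('scene'),'lane'))
E
```

```text
[0.573678   0.28696088 0.09804821]
scene [(0.67, array([ 5.735e-01,  3.594e-01, -3.000e-04]), array([426., 325.]))]
```

View pics/w3.png

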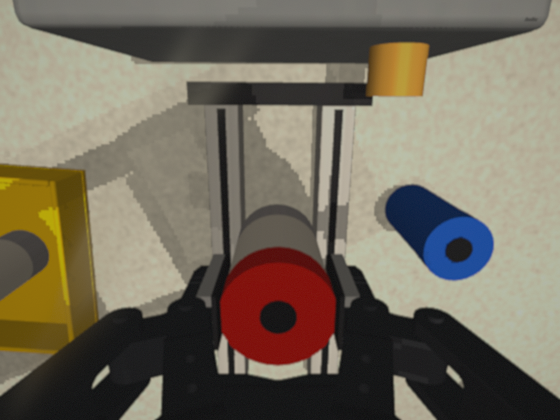

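The wrist view shows the gripped cap at (278,305), centred between the rails (outer edges u≈207/352, centre ≈280), with the stop bar at v≈93 and the orange knob clear. Descend.

>>> step_arm(deltas=[[[0, 0, 1, 0, 0, 0, 25], [0, 0, 0.8, 0, 0, 0, 25], [0, 0, 0.5, 0, 0, 0, 25], [0, 0, 0.4, 0, 0, 0, 25], [0, 0, 0, 0, 0, 0, 25]]])

```text
time_s: 20.1
position: [0.5748, 0.2869, 0.0454]
tool_rot: [-3.14, 0.001, 1.571]
ft_force: [-0.0, -0.1, -1.0]
gripper_width: 0.0421
finger_force: 61.4
```

>>> step_arm(deltas=[[[0, 0, 0.15, 0, 0, 0, 25], [0, 0, 0, 0, 0, 0, 25], [0, 0, 0, 0, 0, 0, 85], [0, 0, 0, 0, 0, 0, 85], [0, 0, 0, 0, 0, 0, 85], [0, 0, 0, 0, 0, 0, 85], [0, 0, 0, 0, 0, 0, 85], [0, 0, -1, 0, 0, 0, 85], [0, 0, -1, 0, 0, 0, 85], [0, 0, -1, 0, 0, 0, 85], [0, 0, -1, 0, 0, 0, 85], [0, 0, -1, 0, 0, 0, 85]]])

```text
time_s: 21.3
position: [0.5751, 0.287, 0.1441]
tool_rot: [-3.142, 0.0, 1.571]
ft_force: [0.0, 0.2, 1.1]
gripper_width: 0.0849
finger_force: 0.0
```

>>> step_arm(deltas=[[[-1, 0, -1, 0, 0, 0, 85], [-1, 0, 0, 0, 0, 0, 85], [-1, 0, 0, 0, 0, 0, 85], [-1, 0, 0, 0, 0, 0, 85], [-1, 0, 0, 0, 0, 0, 85], [-1, 0, 0, 0, 0, 0, 85], [-1, 0, 0, 0, 0, 0, 85], [-1, 0, 0, 0, 0, 0, 85], [-1, 0, 0, 0, 0, 0, 85], [-1, 0, 0, 0, 0, 0, 85], [-1, 0, 0, 0, 0, 0, 85], [-1, 0, 0, 0, 0, 0, 85]]])

```text
time_s: 22.5
position: [0.5747, 0.0458, 0.1627]
tool_rot: [-3.141, 0.0, 1.57]
ft_force: [0.4, 0.5, -0.4]
gripper_width: 0.0849
finger_force: 0.0
```

>>> step_arm(deltas=[[[-1, 0, 0, 0, 0, 0, 85], [-1, 0, 0, 0, 0, 0, 85], [-1, 0, 0, 0, 0, 0, 85], [-1, 0, 0, 0, 0, 0, 85], [-1, -1, 0, 0, 0, 0, 85], [-1, -1, 0, 0, 0, 0, 85], [-1, -1, 0, 0, 0, 0, 85], [-1, -1, 0, 0, 0, 0, 85], [-1, -1, 0, 0, 0, 0, 85], [-1, -1, 0, 0, 0, 0, 85], [-1, -0.8, 0, 0, 0, 0, 85], [0, 0, 0, 0, 0, 0, 85]]])

```text
time_s: 23.7
position: [0.4369, -0.1745, 0.1628]
tool_rot: [-3.14, -0.0, 1.568]
ft_force: [-1.1, -0.7, -0.3]
gripper_width: 0.085
finger_force: 0.0
```

```bash
python3 - <<'E'
from h import *
st=robot.read_state();print(st['position']);p=read_camera('wrist');reds(p,st)
for l in ['standard','meters_mid','meters']: print(l,*lm(p,l,st))
p=read_camera('top');reds(p);print(lm(p,'standard'));save(p,'top1.png')
p=read_camera('scene');print(lm(p,'standard'),lm(p,'M'))
E
```

```text
[ 0.43687772 -0.17454532  0.16280828]
red 279 370 [ 0.4377 -0.3157] d 0.036
red 281 247 [ 0.4394 -0.2047] d 0.0449
red 454 90 [ 0.5499 -0.0953] d 0.0591
standard (0.75, array([ 0.5456, -0.2135,  0.0024]), array([394., 225.])) (0.36, array([ 0.4393, -0.2106,  0.0036]), array([280., 222.]))
meters_mid
meters (0.71, array([ 0.6878, -0.1784, -0.0018]), array([552., 187.]))
red 168 272 [0.3834 0.2513] d 0.0367
red 266 247 [0.4436 0.0153] d 0.0532
red 313 203 [ 0.549  -0.0955] d 0.0532
red 156 194 [0.5739 0.2832] d 0.0459
[(0.57, array([ 0.5478, -0.2118,  0.0011]), array([357., 206.]))]
[(0.58, array([ 0.5515, -0.2082, -0.0015]), array([229., 212.]))] [(0.98, array([0.6454, 0.0391, 0.0018]), array([278., 272.])), (0.95, array([ 0.441 , -0.2068,  0.0023]), array([255., 192.])), (0.86, array([ 0.5769,  0.2877, -0.0049]), array([391., 309.]))]
```

>>> step_arm(deltas=[[[-1, 0.1, 0, 0, 0, 0, 85], [-0.55, 0, 1, 0, 0, 0, 85], [0, 0, 1, 0, 0, 0, 85], [0, 0, 1, 0, 0, 0, 85], [0, 0, 1, 0, 0, 0, 85], [0, 0, 1, 0, 0, 0, 85], [0, 0, 1, 0, 0, 0, 85], [0, 0, 0.15, 0, 0, 0, 85], [0, 0, 0, 0, 0, 0, 25], [0, 0, 0, 0, 0, 0, 25], [0, 0, 0, 0, 0, 0, 25], [0, 0, 0, 0, 0, 0, 25]]])

```text
time_s: 25.35
position: [0.4417, -0.2042, 0.0413]
tool_rot: [3.14, 0.001, 1.571]
ft_force: [-1.4, 0.8, 7.4]
gripper_width: 0.0425
finger_force: 59.3
```

>>> step_arm(deltas=[[[0, 0, 0, 0, 0, 0, 25], [0, 0, 0, 0, 0, 0, 25], [0, 0, -1, 0, 0, 0, 25], [0, 0, -1, 0, 0, 0, 25], [0, 0, -1, 0, 0, 0, 25], [0, 0, -1, 0, 0, 0, 25], [0, 0, -1, 0, 0, 0, 25], [0, 0, -1, 0, 0, 0, 25], [0, 0, -1, 0, 0, 0, 25], [0, 0, 0, 0, 0, 0, 25]]])

```text
time_s: 26.35
position: [0.4426, -0.2046, 0.1831]
tool_rot: [3.137, 0.002, 1.571]
ft_force: [-0.1, -0.2, -2.4]
gripper_width: 0.0425
finger_force: 61.1
```

>>> step_arm(deltas=[[[1, 1, 0, 0, 0, 0, 25], [1, 1, 0, 0, 0, 0, 25], [1, 1, 0, 0, 0, 0, 25], [1, 1, 0, 0, 0, 0, 25], [1, 1, 0, 0, 0, 0, 25], [1, 1, 0, 0, 0, 0, 25], [1, 0.7, 0, 0, 0, 0, 25], [1, 0, 0, 0, 0, 0, 25], [1, 0, 0, 0, 0, 0, 25], [1, 0, 0, 0, 0, 0, 25], [1, 0, 0, 0, 0, 0, 25], [1, 0, 0, 0, 0, 0, 25]]])

```text
time_s: 27.55
position: [0.5748, 0.0369, 0.1797]
tool_rot: [-3.141, -0.0, 1.571]
ft_force: [0.3, -0.1, -2.2]
gripper_width: 0.0428
finger_force: 61.2
```

>>> step_arm(deltas=[[[1, 0, 0, 0, 0, 0, 25], [1, 0, 0, 0, 0, 0, 25], [1, 0, 0, 0, 0, 0, 25], [1, 0, 0, 0, 0, 0, 25], [1, 0, 0, 0, 0, 0, 25], [1, 0, 0, 0, 0, 0, 25], [1, 0, 0, 0, 0, 0, 25], [1, 0, 0, 0, 0, 0, 25], [1, 0, 0, 0, 0, 0, 25], [0.5, 0, 0, 0, 0, 0, 25], [0, 0, 0, 0, 0, 0, 25], [0, 0, 0, 0, 0, 0, 25]]])

```text
time_s: 28.75
position: [0.575, 0.2255, 0.18]
tool_rot: [-3.141, 0.0, 1.571]
ft_force: [-0.1, -0.0, -2.3]
gripper_width: 0.0426
finger_force: 61.3
```

```bash
python3 - <<'E'
from h import *
for i in range(3):
    st=robot.read_state();p=read_camera('wrist');print(st['position'])
reds(p,st,.215)
save(p,'w4.png')
p=read_camera('top');reds(p)
E
```

```text
[0.57498639 0.22554222 0.17996343]
[0.57504671 0.22528803 0.18002352]
[0.57516578 0.22518562 0.1801676 ]
red 140 404 [0.5202 0.183 ] d 0.02
red 278 308 [0.5753 0.2274] d 0.0444
red 21 165 [0.494  0.2796] d 0.0188
red 273 124 [0.5738 0.2922] d 0.0194
red 445 312 [ 0.2926 -0.4009] d 0.0964
red 410 250 [ 0.4376 -0.3221] d 0.0367
red 266 247 [0.4436 0.0152] d 0.0533
red 313 203 [ 0.549  -0.0955] d 0.0532
```

View pics/w4.png

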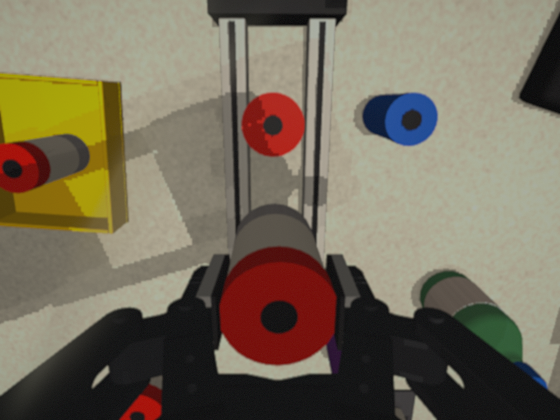

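Wrist view: M1 stands in the lane at (273,124), the held M2 is centred at (278,308), and S1 is in the tray. Lower, then slide towards the stop.

>>> step_arm(deltas=[[[0, 0, 1, 0, 0, 0, 25], [0, 0, 1, 0, 0, 0, 25], [0, 0, 1, 0, 0, 0, 25], [0, 0, 1, 0, 0, 0, 25], [0, 0, 1, 0, 0, 0, 25], [0, 0, 1, 0, 0, 0, 25], [0, 0, 0.5, 0, 0, 0, 25], [0, 0, 0.3, 0, 0, 0, 25], [0, 0, 0, 0, 0, 0, 25]]])

```text
time_s: 29.85
position: [0.5751, 0.2258, 0.044]
tool_rot: [-3.141, 0.0, 1.57]
ft_force: [0.9, 1.2, -1.0]
gripper_width: 0.0425
finger_force: 61.3
```

>>> step_arm(deltas=[[[0.3, 0, 0, 0, 0, 0, 25], [0.5, 0, 0, 0, 0, 0, 25], [0.5, 0, 0, 0, 0, 0, 25], [0.5, 0, 0, 0, 0, 0, 25], [0.5, 0, 0, 0, 0, 0, 25], [0.5, 0, 0, 0, 0, 0, 25], [0.2, 0, 0, 0, 0, 0, 25], [0, 0, 0, 0, 0, 0, 25]]])

```text
time_s: 30.65
position: [0.5749, 0.2869, 0.0441]
tool_rot: [-3.141, -0.0, 1.572]
ft_force: [-0.5, 0.4, -1.4]
gripper_width: 0.0425
finger_force: 61.3
```

>>> step_arm(deltas=[[[0.1, 0, 0, 0, 0, 0, 25], [0.1, 0, 0, 0, 0, 0, 25], [0, 0, 0, 0, 0, 0, 25]]])

```text
time_s: 30.95
position: [0.5751, 0.2901, 0.0442]
tool_rot: [-3.141, 0.0, 1.571]
ft_force: [0.5, 0.8, -0.9]
gripper_width: 0.0428
finger_force: 61.4
```

>>> step_arm(deltas=[[[0.1, 0, 0, 0, 0, 0, 25], [0, 0, 0, 0, 0, 0, 25]]])

```text
time_s: 31.15
position: [0.5753, 0.2921, 0.0443]
tool_rot: [-3.142, -0.0, 1.571]
ft_force: [0.2, -1.0, -2.3]
gripper_width: 0.0424
finger_force: 61.4
```

```bash
python3 - <<'E'
from h import *
st=robot.read_state();p=read_camera('wrist');print(st['position'],st['ft_force']);reds(p,st);save(p,'w5.png')
E
```

```text
[0.57526272 0.2921451  0.04429814] [ 0.23080458 -1.04783417 -2.29629683]
red 272 248 [0.5735 0.3147] d 0.0845
```

View pics/w5.png

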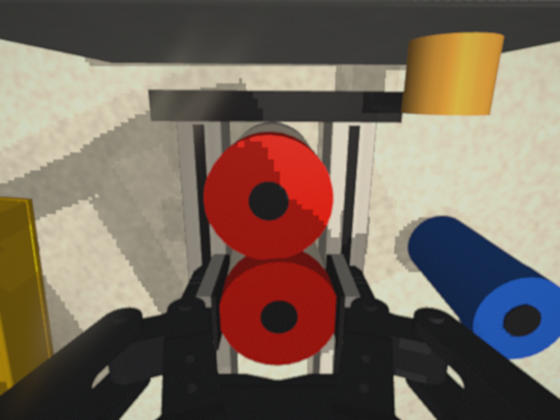

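M1's cap at (268,200) touches M2's at (278,315), with a small gap left to the stop at v≈105. Push on gently.

>>> step_arm(deltas=[[[0.1, 0, 0, 0, 0, 0, 25], [0, 0, 0, 0, 0, 0, 25]]])

```text
time_s: 31.4
position: [0.5753, 0.2943, 0.0443]
tool_rot: [3.142, -0.0, 1.571]
ft_force: [0.3, 0.1, -2.2]
gripper_width: 0.0425
finger_force: 61.4
```

>>> step_arm(deltas=[[[0.1, 0, 0, 0, 0, 0, 25], [0, 0, 0, 0, 0, 0, 25]]])

```text
time_s: 31.6
position: [0.5751, 0.2952, 0.0444]
tool_rot: [-3.141, 0.001, 1.571]
ft_force: [0.9, -10.6, 1.9]
gripper_width: 0.0424
finger_force: 61.9
```

>>> step_arm(deltas=[[[0.1, 0, 0, 0, 0, 0, 25], [0, 0, 0, 0, 0, 0, 25]]])

```text
time_s: 31.8
position: [0.575, 0.2955, 0.0445]
tool_rot: [-3.14, 0.003, 1.571]
ft_force: [2.6, -26.1, 8.3]
gripper_width: 0.0425
finger_force: 62.4
```

Contact with the stop. Relax, release and head for the standard.

>>> step_arm(deltas=[[[-0.1, 0, 0, 0, 0, 0, 25], [-0.05, 0, 0.12, 0, 0, 0, 25], [0, 0, 0, 0, 0, 0, 85], [0, 0, 0, 0, 0, 0, 85], [0, 0, 0, 0, 0, 0, 85], [0, 0, 0, 0, 0, 0, 85], [0, 0, 0, 0, 0, 0, 85], [0, 0, -1, 0, 0, 0, 85], [0, 0, -1, 0, 0, 0, 85], [0, 0, -1, 0, 0, 0, 85], [0, 0, -1, 0, 0, 0, 85], [0, 0, -1, 0, 0, 0, 85]]])

```text
time_s: 33.0
position: [0.5752, 0.2951, 0.1428]
tool_rot: [3.142, -0.0, 1.571]
ft_force: [-0.4, 1.4, 0.1]
gripper_width: 0.0846
finger_force: 0.0
```

>>> step_arm(deltas=[[[-1, 0, -1, 0, 0, 0, 85], [-1, 0, -1, 0, 0, 0, 85], [-1, 0, 0, 0, 0, 0, 85], [-1, 0, 0, 0, 0, 0, 85], [-1, 0, 0, 0, 0, 0, 85], [-1, 0, 0, 0, 0, 0, 85], [-1, 0, 0, 0, 0, 0, 85], [-1, 0, 0, 0, 0, 0, 85], [-1, 0, 0, 0, 0, 0, 85], [-1, 0, 0, 0, 0, 0, 85], [-1, 0, 0, 0, 0, 0, 85], [-1, 0, 0, 0, 0, 0, 85]]])

```text
time_s: 34.2
position: [0.5752, 0.0543, 0.182]
tool_rot: [3.141, -0.0, 1.571]
ft_force: [-0.3, 1.0, 0.8]
gripper_width: 0.0851
finger_force: 0.0
```

>>> step_arm(deltas=[[[-1, -1, 0, 0, 0, 0, 85], [-1, -0.3, 0, 0, 0, 0, 85], [-1, 0, 0, 0, 0, 0, 85], [-1, 0, 0, 0, 0, 0, 85], [-1, 0, 0, 0, 0, 0, 85], [-1, 0, 0, 0, 0, 0, 85], [-1, 0, 0, 0, 0, 0, 85], [-1, 0, 0, 0, 0, 0, 85], [-1, 0, 0, 0, 0, 0, 85], [-1, 0, 0, 0, 0, 0, 85], [-1, 0, 0, 0, 0, 0, 85], [0, 0, 0, 0, 0, 0, 85]]])

```text
time_s: 35.4
position: [0.5494, -0.1669, 0.182]
tool_rot: [3.141, 0.001, 1.569]
ft_force: [0.6, -0.3, -0.1]
gripper_width: 0.0848
finger_force: 0.0
```

```bash
python3 - <<'E'
from h import *
st=robot.read_state();print(st['position']);p=read_camera('wrist');reds(p,st);save(p,'w6.png')
for l in ['standard','meters_mid','meters']: print(l,*lm(p,l,st))
hsv=cv2.cvtColor(p['pixels'],cv2.COLOR_RGB2HSV);m=((abs(hsv[...,0].astype(int)-112)<12)&(hsv[...,1]>130)&(hsv[...,2]>60)).astype(np.uint8)
for c in cv2.findContours(m,0,2)[0]:
    if cv2.contourArea(c)>60: (u,v),r=cv2.minEnclosingCircle(c);print('blue',u,v,r,ray(p,(u,v),.1,st))
p=read_camera('top');reds(p);print(lm(p,'standard'))
E
```

```text
[ 0.54936462 -0.16689106  0.18199797]
red 167 358 [ 0.4513 -0.3127] d 0.0275
red 278 102 [ 0.5502 -0.0951] d 0.0539
standard (0.76, array([ 0.5452, -0.2104,  0.002 ]), array([273., 222.]))
meters_mid (0.78, array([ 0.6881, -0.1741,  0.0091]), array([425., 188.]))
meters (0.71, array([ 0.6876, -0.1761, -0.0017]), array([419., 188.]))
blue 277.8833312988281 272.0 15.411579132080078 [ 0.54971126 -0.21290198  0.1       ]
red 168 272 [0.3842 0.2514] d 0.0375
red 266 247 [0.4436 0.0151] d 0.0534
red 144 194 [0.5717 0.314 ] d 0.0906
[]
```

View pics/w6.png

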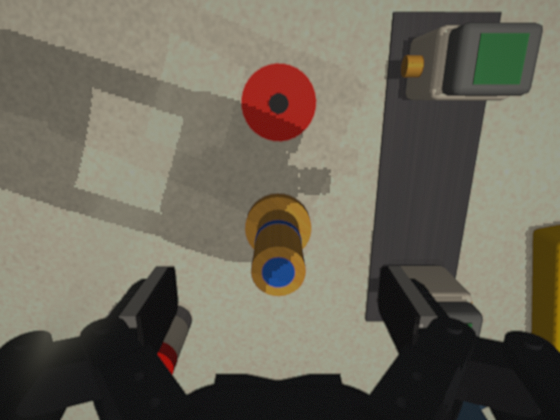

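Wrist view: the standard's blue spot is at (278,272), which gives (0.5495,-0.213). The plate spans u≈370–500, with meters at (490,60) and (440,300). Grasp the stem.

>>> step_arm(deltas=[[[-1, 0, 0, 0, 0, 0, 85], [-1, 0, 0, 0, 0, 0, 85], [-0.28, 0, 1, 0, 0, 0, 85], [0, 0, 1, 0, 0, 0, 85], [0, 0, 1, 0, 0, 0, 85], [0, 0, 1, 0, 0, 0, 85], [0, 0, 1, 0, 0, 0, 85], [0, 0, 1, 0, 0, 0, 85], [0, 0, 0.75, 0, 0, 0, 85], [0, 0, 0, 0, 0, 0, 85], [0, 0, 0, 0, 0, 0, 25], [0, 0, 0, 0, 0, 0, 25]]])

```text
time_s: 36.9
position: [0.5499, -0.2107, 0.0478]
tool_rot: [3.14, 0.001, 1.571]
ft_force: [-0.5, -0.6, -0.3]
gripper_width: 0.0586
finger_force: 0.0
```

>>> step_arm(deltas=[[[0, 0, 0, 0, 0, 0, 25], [0, 0, 0, 0, 0, 0, 25], [0, 0, 0, 0, 0, 0, 25], [0, 0, 0, 0, 0, 0, 25], [0, 0, -1, 0, 0, 0, 25], [0, 0, -1, 0, 0, 0, 25], [0, 0, -1, 0, 0, 0, 25], [0, 0, -1, 0, 0, 0, 25], [0, 0, -1, 0, 0, 0, 25], [0, 0, -1, 0, 0, 0, 25], [0, 0, -1, 0, 0, 0, 25], [0, 0, 0, 0, 0, 0, 25]]])

```text
time_s: 38.1
position: [0.5505, -0.2111, 0.1895]
tool_rot: [3.138, 0.002, 1.571]
ft_force: [-0.2, 0.5, -3.6]
gripper_width: 0.0389
finger_force: 61.8
```

```bash
python3 - <<'E'
from h import *
for i in range(2):
    st=robot.read_state();p=read_camera('wrist');print(st['position'],st['ft_force'])
    for l in ['meters_mid','meters']: print(l,*lm(p,l,st))
for c in ('top','scene'):
    p=read_camera(c)
    for l in ['meters_mid','meters']: print(l,*lm(p,l))
    save(p,c+'2.png')
E
```

```text
[ 0.5504646  -0.21108473  0.18951393] [-0.16818007  0.48440332 -3.62646784]
meters_mid (0.73, array([ 5.489e-01, -9.650e-02, -3.000e-04]), array([275.,  50.])) (0.62, array([ 0.693 , -0.1704,  0.0075]), array([430., 136.]))
meters (0.59, array([ 0.687 , -0.1766, -0.0008]), array([420., 141.]))
[ 0.54871578 -0.21033818  0.18613021] [-0.13597541 -0.83637732 -4.35739579]
meters_mid (0.56, array([ 0.6905, -0.1727,  0.0066]), array([431., 140.]))
meters (0.93, array([ 0.6873, -0.1775, -0.0009]), array([424., 144.]))
meters_mid (0.81, array([ 0.6865, -0.1758,  0.0026]), array([342., 152.])) (0.62, array([ 0.4368, -0.3212,  0.0036]), array([401., 249.]))
meters (0.71, array([ 0.6907, -0.1725,  0.0027]), array([341., 151.]))
meters_mid (0.71, array([ 6.920e-01, -1.765e-01,  2.000e-04]), array([198., 244.]))
meters (0.82, array([ 0.6897, -0.1691, -0.0043]), array([201., 246.]))
```

View pics/top2.png

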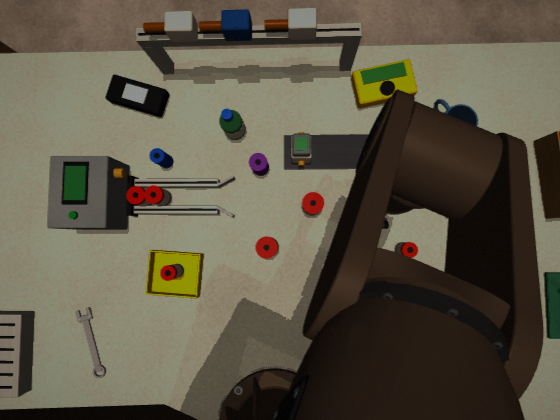

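Top view: two caps sit in the lane at (136,195) and (155,195), S1 is in the tray at (169,272), and the plate is centred near (342,152). Plate midpoint cross-check from the corners:

```bash
python3 - <<'E'
from h import *
p=read_camera('top')
for uv in [(285,135),(284,168.5),(401,136),(400.5,169),(342.6,152)]: print(ray(p,uv,.004).round(4))
print(robot.read_state()['position'],robot.read_state()['ft_force'])
E
```

```text
[ 0.7336 -0.0278  0.004 ]
[ 0.6454 -0.025   0.004 ]
[ 0.7273 -0.327   0.004 ]
[ 0.6414 -0.3238  0.004 ]
[ 0.6871 -0.1767  0.004 ]
[ 0.54916822 -0.21049148  0.18669811] [-0.51533297 -0.23172515 -4.5400155 ]
```

>>> step_arm(deltas=[[[0.9, 1, 0, 0, 0, 0, 25], [0.9, 1, 0, 0, 0, 0, 25], [0, 1, 0, 0, 0, 0, 25], [0, 1, 0, 0, 0, 0, 25], [0, 1, 0, 0, 0, 0, 25], [0, 1, 0, 0, 0, 0, 25], [0, 0.95, 0, 0, 0, 0, 25], [0, 0, 0, 0, 0, 0, 25], [0, 0, 1, 0, 0, 0, 25], [0, 0, 1, 0, 0, 0, 25], [0, 0, 1, 0, 0, 0, 25], [0, 0, 0, 0, 0, 0, 25]]])

```text
time_s: 39.95
position: [0.6859, -0.174, 0.124]
tool_rot: [-3.137, -0.001, 1.571]
ft_force: [0.1, 1.0, -4.4]
gripper_width: 0.0387
finger_force: 62.1
```

```bash
python3 - <<'E'
from h import *
st=robot.read_state();print(st['position'],st['ft_force']);p=read_camera('wrist');save(p,'w7.png')
for l in ['standard','meters_mid','meters']: print(l,*lm(p,l,st))
E
```

```text
[ 0.68591995 -0.17397279  0.12403071] [ 0.0530802   1.04989201 -4.43990896]
standard (0.8, array([ 0.6833, -0.1713,  0.0762]), array([273., 226.]))
meters_mid
meters
```

View pics/w7.png

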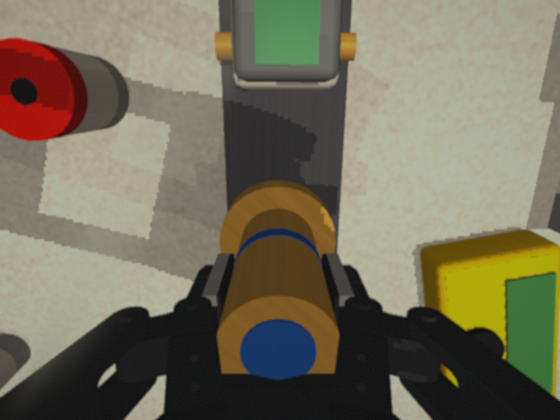

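The held standard is centred on the plate (foot at u≈279, plate edges 228–341), in line between the meters. Lowering.

>>> step_arm(deltas=[[[0, 0, 1, 0, 0, 0, 25], [0, 0, 1, 0, 0, 0, 25], [0, 0.05, 0.8, 0, 0, 0, 25], [0, 0, 0.4, 0, 0, 0, 25], [0, 0, 0.2, 0, 0, 0, 25], [0, 0, 0, 0, 0, 0, 25]]])

```text
time_s: 40.75
position: [0.6893, -0.1745, 0.0589]
tool_rot: [-3.142, -0.0, 1.571]
ft_force: [0.2, 1.0, -3.4]
gripper_width: 0.0384
finger_force: 62.3
```

>>> step_arm(deltas=[[[0, 0, 0.15, 0, 0, 0, 25], [0, 0, 0.1, 0, 0, 0, 25], [0, 0, 0, 0, 0, 0, 25]]])

```text
time_s: 41.05
position: [0.6893, -0.1745, 0.054]
tool_rot: [3.141, 0.0, 1.571]
ft_force: [0.9, -0.0, -4.4]
gripper_width: 0.0389
finger_force: 62.3
```

>>> step_arm(deltas=[[[0, 0, 0.08, 0, 0, 0, 25], [0, 0, 0, 0, 0, 0, 25]]])

```text
time_s: 41.25
position: [0.6892, -0.1745, 0.0522]
tool_rot: [-3.141, -0.0, 1.571]
ft_force: [-0.3, -0.4, -3.8]
gripper_width: 0.0389
finger_force: 62.3
```

>>> step_arm(deltas=[[[0, 0, 0.08, 0, 0, 0, 25], [0, 0, 0, 0, 0, 0, 25]]])

```text
time_s: 41.45
position: [0.6893, -0.1746, 0.052]
tool_rot: [3.141, 0.0, 1.571]
ft_force: [-6.9, 1.1, 12.8]
gripper_width: 0.0388
finger_force: 63.9
```

>>> step_arm(deltas=[[[0, 0, -0.05, 0, 0, 0, 85], [0, 0, 0, 0, 0, 0, 85], [0, 0, 0, 0, 0, 0, 85], [0, 0, 0, 0, 0, 0, 85], [0, 0, 0, 0, 0, 0, 85], [0, 0, -1, 0, 0, 0, 85], [0, 0, -1, 0, 0, 0, 85], [0, 0, -1, 0, 0, 0, 85], [0, 0, -1, 0, 0, 0, 85], [0, 0, -1, 0, 0, 0, 85], [0, 0, -1, 0, 0, 0, 85], [0, 0, -1, 0, 0, 0, 85]]])

```text
time_s: 42.65
position: [0.6892, -0.1745, 0.1924]
tool_rot: [-3.142, -0.0, 1.571]
ft_force: [-1.6, -0.2, -0.4]
gripper_width: 0.0852
finger_force: 0.0
```

```bash
python3 - <<'E'
from h import *
st=robot.read_state();print(st['position'],st['ft_force']);p=read_camera('wrist');save(p,'w8.png')
def blue(p,st=None):
    hsv=cv2.cvtColor(p['pixels'],cv2.COLOR_RGB2HSV);m=((abs(hsv[...,0].astype(int)-112)<12)&(hsv[...,1]>130)&(hsv[...,2]>50)).astype(np.uint8)
    for c in cv2.findContours(m,0,2)[0]:
        if cv2.contourArea(c)>40: (u,v),r=cv2.minEnclosingCircle(c);print('blue',u,v,r,ray(p,(u,v),.104,st).round(4))
blue(p,st)
for l in ['standard','meters_mid']: print(l,*lm(p,l,st))
p=read_camera('scene');blue(p)
for l in ['standard','meters_mid','M','lever_tip','lever_base']: print(l,*lm(p,l))
p=read_camera('top');reds(p);blue(p);save(p,'top3.png')
for l in ['lever_tip','lever_base','meters_mid','standard','M','slot']: print(l,*lm(p,l))
E
```

```text
[ 0.68915076 -0.17445783  0.19244891] [-1.59181229 -0.21347865 -0.42491664]
blue 277.5227355957031 211.43182373046875 15.897656440734863 [ 0.6892 -0.1763  0.104 ]
standard (0.66, array([ 0.6874, -0.1735,  0.0054]), array([276., 177.]))
meters_mid (0.27, array([ 5.571e-01, -4.516e-01,  1.000e-04]), array([170., 398.]))
blue 371.5 326.6351318359375 18.69550323486328 [0.7181 0.2995 0.104 ]
blue 177.12042236328125 300.74346923828125 25.93196678161621 [ 0.8835 -0.0024  0.104 ]
blue 269.0789489746094 277.6052551269531 7.681508541107178 [0.7392 0.0939 0.104 ]
blue 383.0 12.0 17.691905975341797 [-1.4724 -0.7651  0.104 ]
blue 341.0 14.5 18.82162857055664 [-1.2549 -0.9491  0.104 ]
blue 222.5 50.0 56.1271858215332 [-0.2604 -1.0212  0.104 ]
blue 117.3624038696289 62.88352584838867 66.74149322509766 [ 0.164  -1.2696  0.104 ]
standard (0.85, array([ 0.6896, -0.1742,  0.0049]), array([199., 243.])) (0.54, array([0.4424, 0.0196, 0.0008]), array([320., 224.]))
meters_mid (0.68, array([ 0.6937, -0.1755,  0.0009]), array([198., 245.]))
M (0.92, array([ 0.5728,  0.34  , -0.0027]), array([416., 320.])) (
[... 526 characters left out ...]

lever_tip (0.47, array([ 0.3808,  0.2519, -0.0014]), array([177., 271.])) (0.44, array([ 0.5259, -0.4563,  0.1007]), array([472., 211.]))
lever_base
meters_mid
standard
M (0.8, array([5.702e-01, 3.386e-01, 3.000e-04]), array([146., 198.])) (0.8, array([ 0.5761,  0.2935, -0.0036]), array([163., 196.])) (0.66, array([ 0.6519,  0.0376, -0.0023]), array([260., 167.])) (0.65, array([ 5.756e-01,  1.440e-01, -1.000e-04]), array([219., 196.]))
slot (0.84, array([ 0.5726,  0.202 , -0.005 ]), array([198., 197.])) (0.73, array([0.5733, 0.3383, 0.0022]), array([145., 197.])) (0.7, array([0.5806, 0.2922, 0.0007]), array([163., 194.])) (0.59, array([5.747e-01, 2.433e-01, 2.000e-04]), array([182., 196.]))
```

Standard at (0.689,-0.1755), and M's in the lane at y≈0.340 and 0.2925. All good. On to the lever with the gripper closed.

>>> step_arm(deltas=[[[-1, -1, 0, 0, 0, 0, 0], [-1, -1, 0, 0, 0, 0, 0], [-1, -1, 0, 0, 0, 0, 0], [-1, -1, 0, 0, 0, 0, 0], [-1, -1, 0, 0, 0, 0, 0], [-1, -1, 0, 0, 0, 0, 0], [-1, -1, 0, 0, 0, 0, 0], [-1, -1, 0, 0, 0, 0, 0], [-1, -1, 0, 0, 0, 0, 0], [-1, -0.5, 0, 0, 0, 0, 0], [-1, 0, 0, 0, 0, 0, 0], [0, 0, 0, 0, 0, 0, 0]]])

```text
time_s: 44.65
position: [0.4997, -0.3973, 0.192]
tool_rot: [3.14, 0.001, 1.569]
ft_force: [0.9, 0.2, -0.7]
gripper_width: -0.0001
finger_force: 0.0
```

```bash
python3 - <<'E'
from h import *
st=robot.read_state();print(st['position'],st['gripper_width']);p=read_camera('wrist');save(p,'w9.png');reds(p,st,.092)
for l in ['lever_tip','lever_base']: print(l,*lm(p,l,st))
E
```

```text
[ 0.49967121 -0.39730299  0.19196918] -0.00012577504966965747
red 314 281 [ 0.5286 -0.4614] d 0.0255
red 57 205 [ 0.338  -0.3978] d 0.0742
red 208 106 [ 0.4527 -0.3284] d 0.0202
red 190 97 [ 0.4417 -0.3222] d 0.0337
lever_tip (0.66, array([ 0.5307, -0.4592,  0.0981]), array([318., 283.]))
lever_base (0.79, array([ 0.5584, -0.4499, -0.0012]), array([334., 226.]))
```

View pics/w9.png

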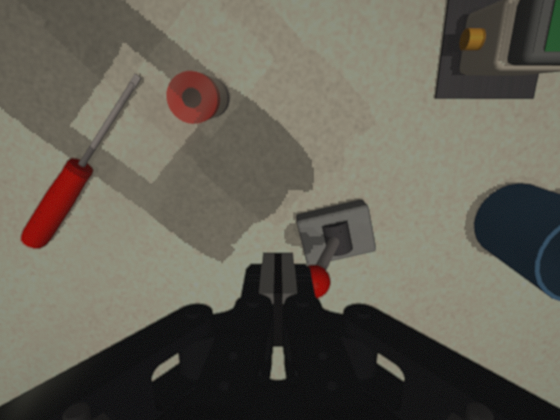

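Wrist view: ball at (316,283), which gives (0.529,-0.461). Base at (336,230), which gives (0.558,-0.451), so the lever's +x is turned about 17° from world x. Go down on the robot side of the ball.

>>> step_arm(deltas=[[[-1, -1, 0, 0, 0, 0, 0], [-1, -0.5, 0, 0, 0, 0, 0], [-1, 0, 0, 0, 0, 0, 0], [-0.2, 0, 1, 0, 0, 0, 0], [0, 0, 1, 0, 0, 0, 0], [0, 0, 1, 0, 0, 0, 0], [0, 0, 1, 0, 0, 0, 0], [0, 0, 1, 0, 0, 0, 0], [0, 0, 0.75, 0, 0, 0, 0], [0, 0, 0, 0, 0, 0, 0]]])

```text
time_s: 45.8
position: [0.4688, -0.457, 0.0747]
tool_rot: [-3.139, -0.002, 1.572]
ft_force: [0.7, 0.0, -1.2]
gripper_width: 0.0
finger_force: 0.0
```

>>> step_arm(deltas=[[[0.15, 0.5, 0, 0, 0, 0, 0], [0.15, 0.5, 0, 0, 0, 0, 0], [0.15, 0.5, 0, 0, 0, 0, 0], [0.15, 0.5, 0, 0, 0, 0, 0], [0.15, 0.5, 0, 0, 0, 0, 0], [0.15, 0.5, 0, 0, 0, 0, 0], [0.15, 0.5, 0, 0, 0, 0, 0], [0, 0, 0, 0, 0, 0, 0]]])

```text
time_s: 46.6
position: [0.5408, -0.4371, 0.0767]
tool_rot: [3.141, 0.0, 1.572]
ft_force: [0.0, -0.1, -0.0]
gripper_width: 0.0001
finger_force: 0.0
```

```bash
python3 - <<'E'
from h import *
p=read_camera('scene');print(lm(p,'lever_tip'));print(robot.read_state()['position'])
p=read_camera('top');print(lm(p,'lever_tip'),lm(p,'standard'),lm(p,'M'))
E
```

```text
[(0.51, array([ 0.5695, -0.4447,  0.0977]), array([162., 157.]))]
[ 0.53936828 -0.43733727  0.07651175]
[] [(0.86, array([ 0.6852, -0.1738,  0.0054]), array([342., 153.])), (0.57, array([7.496e-01, 1.095e-01, 2.000e-04]), array([233., 130.])), (0.5, array([0.4429, 0.0184, 0.0023]), array([267., 247.]))] [(0.72, array([0.5699, 0.3367, 0.0012]), array([146., 198.])), (0.7, array([ 0.5779,  0.2911, -0.0028]), array([164., 195.])), (0.61, array([ 0.6522,  0.0387, -0.0049]), array([260., 167.]))]
```

>>> step_arm(deltas=[[[0.12, 0.5, 0, 0, 0, 0, 0], [0.12, 0.5, 0, 0, 0, 0, 0], [0.05, 0.25, 0, 0, 0, 0, 0], [0, 0, 0, 0, 0, 0, 0]]])

```text
time_s: 47.3
position: [0.5654, -0.4314, 0.0766]
tool_rot: [3.141, 0.0, 1.572]
ft_force: [-0.5, 0.4, 0.9]
gripper_width: -0.0001
finger_force: 0.0
```

>>> step_arm(deltas=[[[0, 0.2, 0, 0, 0, 0, 0], [0, 0.2, 0, 0, 0, 0, 0], [0, 0, 0, 0, 0, 0, 0]]])

```text
time_s: 47.6
position: [0.5695, -0.4313, 0.0761]
tool_rot: [-3.136, -0.002, 1.571]
ft_force: [-18.0, -0.6, 6.0]
gripper_width: 0.0001
finger_force: 9.0
```

```bash
python3 - <<'E'
from h import *
p=read_camera('scene');print(lm(p,'lever_tip'));print(robot.read_state()['position'],robot.read_state()['ft_force'])
E
```

```text
[(0.65, array([ 0.5984, -0.4392,  0.0868]), array([155., 165.])), (0.26, array([0.3875, 0.251 , 0.0053]), array([412., 248.]))]
[ 0.56944469 -0.43137392  0.07615119] [-19.47300579  -0.37238167   5.23216667]
```

The lever hit its end (18 N). Back off towards the robot, rise and verify.

>>> step_arm(deltas=[[[0, -0.5, 0, 0, 0, 0, 0], [0, -1, 0, 0, 0, 0, 0], [0, -1, 0, 0, 0, 0, 0], [0, -1, 0, 0, 0, 0, 0], [0, 0, -1, 0, 0, 0, 0], [0, 0, -1, 0, 0, 0, 0], [0, 0, -1, 0, 0, 0, 0], [0, 0, -1, 0, 0, 0, 0], [0, 0, -1, 0, 0, 0, 0], [0, 0, -1, 0, 0, 0, 0], [0, 0, 0, 0, 0, 0, 0]]])

```text
time_s: 48.8
position: [0.5034, -0.4329, 0.1998]
tool_rot: [3.138, 0.003, 1.571]
ft_force: [0.7, -1.1, 0.3]
gripper_width: -0.0001
finger_force: 0.0
```

```bash
python3 - <<'E'
from h import *
st=robot.read_state();p=read_camera('wrist');reds(p,st,.092);print(lm(p,'lever_tip',st))
p=read_camera('scene');save(p,'sceneF.png');print(lm(p,'lever_tip'),lm(p,'standard'),lm(p,'M'))
p=read_camera('top');print(lm(p,'standard'),lm(p,'M'))
E
```

```text
red 397 212 [ 0.595  -0.4422] d 0.0258
red 48 166 [ 0.3366 -0.406 ] d 0.0748
red 185 44 [ 0.4425 -0.3249] d 0.0371
[(0.72, array([ 0.5974, -0.4415,  0.0938]), array([401., 212.]))]
[] [(0.71, array([ 0.6898, -0.1727,  0.0042]), array([200., 243.]))] [(0.72, array([ 0.6474,  0.0377, -0.0016]), array([277., 273.])), (0.7, array([ 0.5728,  0.3376, -0.0036]), array([415., 320.])), (0.65, array([0.5756, 0.2948, 0.0008]), array([395., 309.])), (0.33, array([ 0.6927, -0.1774,  0.0014]), array([198., 244.]))]
[(0.69, array([ 0.6902, -0.1734,  0.0076]), array([341., 151.])), (0.69, array([5.741e-01, 2.460e-01, 2.000e-04]), array([181., 197.])), (0.34, array([ 0.3826,  0.2504, -0.0021]), array([178., 270.]))] [(0.91, array([ 5.754e-01,  2.926e-01, -1.000e-04]), array([163., 196.])), (0.87, array([ 0.6516,  0.0386, -0.0021]), array([260., 167.])), (0.63, array([0.5677, 0.3368, 0.0022]), array([146., 199.])), (0.56, array([0.5748, 0.3368, 0.002 ]), array([146., 196.]))]
```

View pics/sceneF.png

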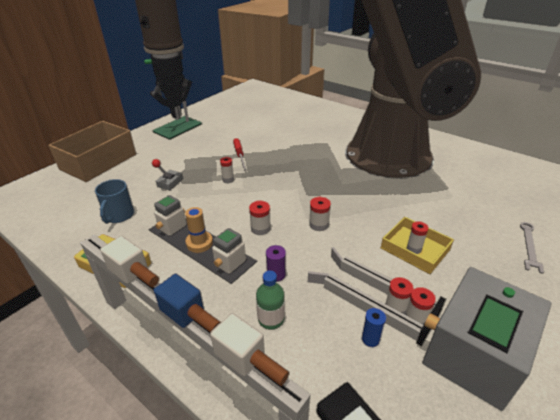

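Final scene: lever over at (157,163), away from the robot; standard between the meters at (197,230); two cartridges at the stop at (401,290) and (424,303); S1 in the tray at (418,235). The bottle, screwdriver and look-alikes are in place. Ball at (0.595–0.597,-0.442), matching the full-throw position. Handing in.

```bash
python3 -c "
from plant import robot
print(robot.close_job())"
```

```text
the job is handed in; nothing more can be done
None
```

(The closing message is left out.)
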